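Load the sample holder and hold the bottle against its sprung plunger

TASK

Load the aluminium sample holder: first stand the small round vial in the round pocket and let go of it, then stand the square bottle in the open channel. Push the bottle along the channel floor against the sprung plunger until it meets the two hard stops beside the plunger, and finish while still holding it there with a firm but moderate push (the spring would drive it back); keep vial and bottle upright throughout.

Things in the scene. Friction and masses are not known exactly. Their poses are not given: they have to be found in the camera images.
- holder: Fixed metal fixture, base 200 x 165 x 8 mm. Origin on the worktop under the channel's centre line; x along the channel to the plunger, y to the pocket side, z up. Channel: open above and at -x, floor at 8 mm, 54 mm wide, walls 10 mm thick, x -85 to 60 mm, tops at 30 mm. Dark end block: x 60 to 85 mm, 74 mm wide, top at 86 mm. Pocket block: 50 x 50 mm at x -10, y 85 mm, top at 28 mm
- channel (a point): Point on the channel floor, on its centre line, 25 mm to the -x side of the holder's origin (8 mm above the worktop); axes as the holder's. A bottle stood here is clear of the plunger by about 44 mm
- pocket (a point): Centre of the floor of the round pocket (25 mm wide, 16 mm deep; floor 12 mm above the worktop); axes as the holder's
- stops: The hard stop: two round steel buttons, 10 mm wide, standing 4 mm out of the end block, 17 mm either side of the plunger; origin on the block's face midway between them, 66 mm above the worktop
- stop_face (a point): Point midway between the faces of the two stop buttons, 66 mm above the worktop, 56 mm from the holder's origin along x; axes as the holder's. The bottle's centre axis is about 24 mm to the -x side of it when the bottle meets the stops
- plunger_tip (a point): Tip of the sprung plunger (12 mm steel pin, 66 mm above the worktop); at rest 12 mm to the -x side of the stop faces
- plunger (a joint): How far the plunger is pressed in (m): 0 at rest, 0.012 when the bottle meets the stops. The spring pushes back along the holder's -x with 6 N at the start and 9.6 N at 0.012
- bottle: Square white bottle with a round black screw cap; body 49 x 49 mm, flat upright sides (any quarter turn serves), 116 mm high overall, 0.15 to 0.25 kg; origin at the centre of its underside, z up. It narrows to the cap near the top; grip the flat sides 50 to 75 mm above the underside, above the channel walls
- vial: Small round clear glass vial with black screw cap, 22 mm wide, 51 mm high, 16 g; origin at the centre of its underside, z up. Vial and bottle start either side of the holder, which of them left or right varies. A tall water bath stands behind the right-hand side of the worktop (x over 0.62 m, y below -0.1 m): carry things in front of it
There are look-alikes about, which are no part of the job. Of the things like the vial, leave any that is purple; of the rest the larger one is meant. Leave any red look-alike of the bottle alone.

How it is judged:
By the outcome, as a careful person would: the job done as asked, in the order asked, and still so for the second after the job is handed in, while the arm keeps its last pose, push and grip.
It also fails if it takes over 72 s, if anything falls off the work surface, if the arm or the gripper's body presses on something with over 40 N, if the wrist force passes 120 N, or if a joint passes its speed limit or range.

ROBOT

A 6-joint arm with a two-finger parallel gripper is mounted at the origin on a cart in front of the work surface, level with it; the furniture and walls round the work are solid. World frame = base frame: x ahead of the robot, y to its left, z up, the work surface at z = 0. Lengths are in m, angles in rad, forces in N, time in s.
With the tool pointing down it reaches from about 0.25 to 0.725 m from the base axis. Payload 4 kg.
Tool frame: the origin (TCP) lies midway between the tips of the shut fingers; the grasp point (between the pads) lies 19 mm behind it (grip_point_offset is the distance from the TCP to the grasp point, in m); z points along the fingers, y is the line along which they close (so a half turn about z gives the same grasp; the last joint's range is limited). The gripper opens to 85 mm and grips with 20 to 120 N. Pads are 22 mm wide; open, the fingers measure 114 mm over their backs; the gripper's body (76 mm by 85 mm) begins 54 mm behind the grasp point. The pads swing forward as they close: fully open they stand 13 mm farther back than shut.
Start: joints at [1.209, 0.241, 0.005, 1.335, 0, 1.571], TCP at [0.177, 0.468, 0.231] pointing down, gripper open.
Joint ranges: [-2.72, 2.72], [-1.05, 1.87], [-1.09, 1.28], [-1.99, 2.15], [-1.42, 1.44], [-3.14, 3.14]. Speed limits (rad/s): [2.79, 2.79, 3.14, 3.14, 3.14, 3.14].

INTERFACE

Orientations are given as a unit quaternion [w, x, y, z].
In Python, from station import * gives the robot as it stands.
- The arm moves only by the tool jog_arm, never from a script. Its argument "rows" is a list of rows, each a list of 6 numbers: the shift along the world's x, y, z normalised to -1 to 1, where 1 is 0.025 m, then the turn, a rotation vector about the world's x, y, z normalised to -1 to 1, where 1 is 8 degrees. A call has 1 to 12 rows; each row shifts and turns the commanded pose from where the row before left it; what a row does not reach is not made up. A row lasts 1/10 s, in which the tool goes at most 50 mm and 8.59 degrees, less where a joint would pass 70% of its speed; a pose out of reach is approached as far as the arm can. A call with a number of a shift or a turn outside -1 to 1 is refused whole. A call with a gripper value outside its range is refused whole. "claw" is the opening, from -1 (shut) to 1 (fully open), set as the call begins (left out, the last holds). The fingers move at their own pace and stop on an object; the grip force is fixed at half the most. Time passes only in rows, so rows that do not move let the fingers close. It gives the time, the measured TCP pose, the force, the opening and the grip force at its end, in the units of the state.
- get_state(): the state, without advancing time (a new reading comes with each control period).
- snapshot(name): name is "scene" or "top" or "wrist"; returns a dict with "image" (480x640x3 uint8, red, green, blue), "fx", "fy", "cx", "cy" (pixels), "k1" (the pictures are not rectified: a ray, as slopes to the right and down, at radius r is drawn at 1 + k1 r^2 times it, then the intrinsics apply), "view" (4x4, takes a point from world to camera coordinates); the wrist camera has in their place "T_tool_cam" (4x4, takes a point from camera to tool coordinates, whose origin is the TCP and whose axes are the flange's). Camera axes: x right, y up, looking along -z (the intrinsics and any distortion apply to the point x, -y, -z); pixel columns grow to the right and rows downward; lengths in m; the calibration is good to about 2 mm. A picture is of the moment at which its call begins: read the wrist's pose just before it. There is no depth.
- finish_job(): hands the job in; it is judged then, once.
Trained networks look in the newest picture that a camera, given by its name, has taken for a name from the list of things; names that differ only in an ending like _2 or _b are one class to them, and where a whole thing is asked for, a point or a joint stands for the part that bears it (a point fixed in the world has none). Each returns a list of dicts, best first, with "score" (0 to 1); they miss things now and then, are a little off and sometimes report something else, mostly with a low value. They report only what shows in the picture. A call takes as long as a camera call. They do not tell look-alikes from the thing itself.
- cut_out(query, camera): "region" (480x640 bool, what is visible of it) and "position" ([column, row] in pixels, amid what is visible of it).
The state is a dict: "clock": time; "q": joint angles; "qvel": joint speeds; "joint_efforts": joint torques, N m; "eef_pos": TCP position; "ee_rot": TCP orientation; "wrist_force": force on the tool from outside, world axes, zero at the start; "ft_torque": the same for the moment, N m; "finger_gap": finger opening in m; "grip_force": force on a finger pad.
Only numpy, scipy, OpenCV 4.12 (cv2) and the standard library are available. Lean on these libraries where they do the work, as an engineer would, in place of code of your own. Each camera call takes 0.05 s, during which the arm holds its last target. There are 200 camera calls.

## Working session

There is one attempt and no reset: what is moved stays moved. The work goes in short steps, Python scripts to look and compute and a tool call to move; the robot and the scene stay as the last step left them, time stands still between calls to the robot, and variables do not carry over. Pictures are saved under pics/ and viewed, at most 10 in all, crops included, and the job is handed in when it is done.

Besides the shell and the picture viewer there is one more tool, called after "Emit:" in YAML: its name, and indented under it one key for each argument. jog_arm: Moves the arm, as the interface text tells. Its arguments: {"type":"object","properties":{"rows":{"type":"array"},"claw":{"type":"number"}},"required":["rows"]}

```bash
mkdir -p pics; cat > h.py <<'E'
from station import *
import numpy as np, cv2
def ray(s,px):
    K=np.array([[s['fx'],0,s['cx']],[0,s['fy'],s['cy']],[0,0,1.]])
    x=(np.array(px,float)-[s['cx'],s['cy']])/[s['fx'],s['fy']]
    u=x.copy()
    for _ in range(20): u=x/(1+s['k1']*(u@u))
    d=np.array([u[0],-u[1],-1.])
    if 'view' in s: C=np.linalg.inv(np.array(s['view']))
    else: C=s['C']
    return C[:3,3],C[:3,:3]@d
def at(s,px,z):
    o,d=ray(s,px); return o+d*(z-o[2])/d[2]
def proj(s,P):
    V=np.array(s['view']) if 'view' in s else np.linalg.inv(s['C'])
    p=V[:3,:3]@np.array(P)+V[:3,3]; u=np.array([p[0],-p[1]])/-p[2]
    u=u*(1+s['k1']*(u@u)); return u*[s['fx'],s['fy']]+[s['cx'],s['cy']]
def wrist():
    from scipy.spatial.transform import Rotation as R
    st=get_state(); s=snapshot('wrist'); q=st['ee_rot']
    T=np.eye(4);T[:3,:3]=R.from_quat([q[1],q[2],q[3],q[0]]).as_matrix();T[:3,3]=st['eef_pos']
    s['C']=T@np.array(s['T_tool_cam']); return s
def save(s,n): cv2.imwrite('pics/'+n+'.png',cv2.cvtColor(s['image'],cv2.COLOR_RGB2BGR))
E
python3 - <<'E'
from h import *
import pickle
for c in ['scene','top']:
    s=snapshot(c); save(s,c); pickle.dump(s,open(c+'.pkl','wb')); print(c,np.linalg.inv(np.array(s['view']))[:3,3])
    for q in ['vial','bottle','holder']:
        for r in cut_out(q,c):
            y,x=np.where(r['region']); print(q,round(r['score'],2),r['position'],x.min(),x.max(),y.min(),y.max(),len(x), at(s,r['position'],.03).round(3))
st=get_state();print(st['eef_pos'],st['ee_rot'],st['clock'],st['finger_gap'])
E
```

```text
scene [0.02849601 0.71523628 0.67472243]
vial 0.85 [190.5, 374.9] 185 201 361 390 374 [0.529 0.381 0.03 ]
vial 0.81 [230.7, 369.4] 226 239 355 383 344 [0.484 0.333 0.03 ]
vial 0.45 [255.0, 353.7] 250 259 343 362 168 [0.476 0.282 0.03 ]
bottle 0.64 [415.0, 234.8] 413 420 224 243 135 [ 0.43  -0.221  0.03 ]
holder 0.55 [300.7, 256.3] 294 305 249 262 115 [0.591 0.008 0.03 ]
top [0.32687996 0.02357958 1.0631357 ]
vial 0.6 [155.9, 247.9] 150 163 246 256 105 [0.531 0.375 0.03 ]
vial 0.42 [204.7, 267.3] 200 210 264 272 71 [0.487 0.267 0.03 ]
bottle 0.79 [445.4, 279.2] 427 462 263 294 746 [ 0.453 -0.249  0.03 ]
bottle 0.57 [492.6, 259.2] 475 512 243 275 852 [ 0.495 -0.353  0.03 ]
holder 0.78 [367.1, 254.6] 320 407 199 304 6769 [ 0.509 -0.084  0.03 ]
[0.17693586 0.4675565  0.23116808] [-3.99430091e-05  1.79898956e-01  9.83685082e-01 -1.52980008e-04] 0.4 0.08548445569589647
```

View pics/top.png

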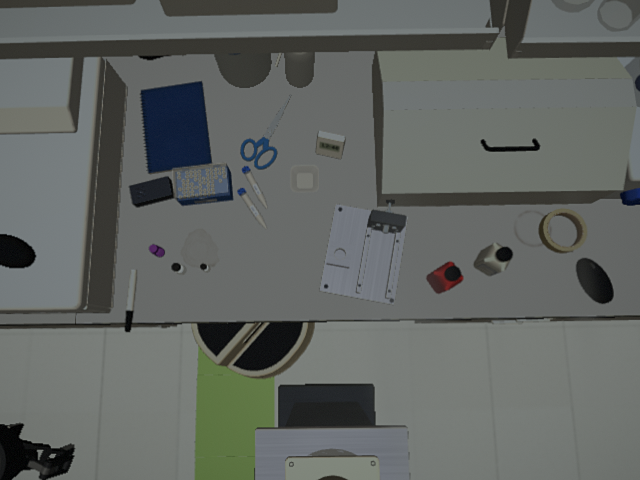

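View pics/scene.png

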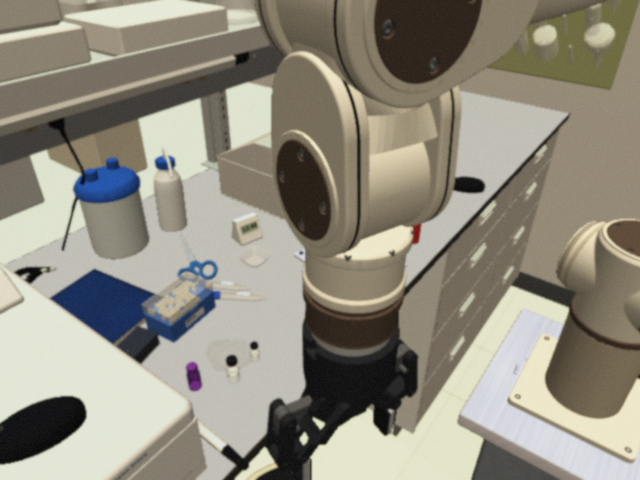

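Top view: purple vial at (156,250), which is excluded. Two clear vials stand at (177,267), the larger, and (204,267), the smaller. The red bottle at (445,279) is to be left and the white bottle is at (492,259). The holder has its end block at (388,221) and the pocket at (341,253). The scene view agrees: the larger vial is at (231,369) and the smaller at (255,353). One enlarged crop to confirm.

```bash
python3 - <<'E'
from h import *
import pickle
t=pickle.load(open('top.pkl','rb'));s=pickle.load(open('scene.pkl','rb'))
a=cv2.resize(t['image'][190:315,305:425],None,fx=4,fy=4,interpolation=cv2.INTER_CUBIC)
b=cv2.resize(t['image'][235:285,140:215],None,fx=4,fy=4,interpolation=cv2.INTER_CUBIC)
c=cv2.resize(s['image'][335:400,175:270],(300,205),interpolation=cv2.INTER_CUBIC)
im=np.zeros((500,780,3),np.uint8);im[:,:480]=a;im[:200,480:]=b;im[210:415,480:]=c
cv2.imwrite('pics/crop.png',im[:,:,::-1])
for p in [(177,267),(204,267)]: print(at(t,p,.05))
for p in [(232,359),(254,345)]: print(at(s,p,.05))
for p in [(232,380),(254,359)]: print(at(s,p,.002))
for p in [(504,254)]: print('cap',at(t,p,.116))
E
```

```text
[0.48507635 0.32134906 0.05      ]
[0.48421986 0.26393167 0.05      ]
[0.48443546 0.3270874  0.05      ]
[0.47698107 0.2818966  0.05      ]
[0.48595925 0.33150714 0.002     ]
[0.4883186  0.27395437 0.002     ]
cap [ 0.4908192  -0.34523815  0.116     ]
```

View pics/crop.png

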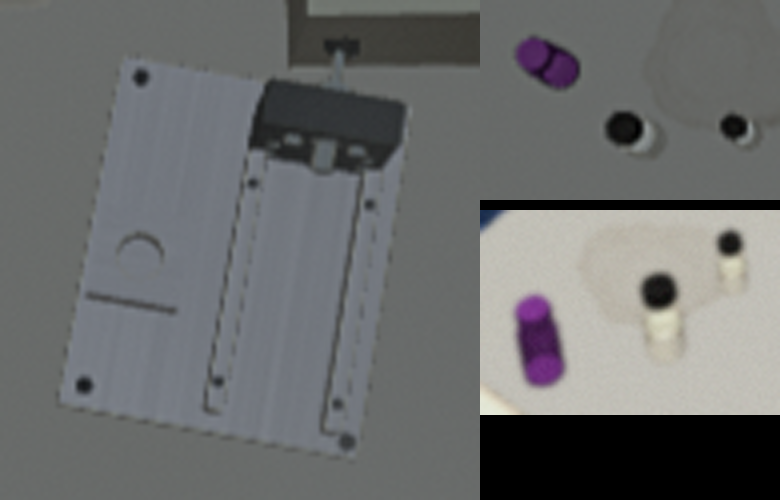

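The crop confirms the upright clear vial with the larger cap, at top (177,267) and about (0.485, 0.325) m. The one at (204,267) is smaller and the purple one lies on its side. Moving over it.

Emit:
jog_arm:
  rows:
    - [1, -0.47, 0, 0, 0, -0.6]
    - [1, -0.47, 0, 0, 0, -0.6]
    - [1, -0.47, 0, 0, 0, -0.6]
    - [1, -0.47, 0, 0, 0, -0.6]
    - [1, -0.47, 0, 0, 0, -0.6]
    - [1, -0.47, 0, 0, 0, -0.6]
    - [1, -0.47, 0, 0, 0, -0.6]
    - [1, -0.47, 0, 0, 0, -0.6]
    - [1, -0.47, 0, 0, 0, -0.6]
    - [1, -0.47, 0, 0, 0, -0.6]
    - [1, -0.47, 0, 0, 0, -0.6]
    - [0, 0, 0, 0, 0, 0]
  claw: 0.1

```text
clock: 1.6
eef_pos: [0.4547, 0.3368, 0.2309]
ee_rot: [0.001, 0.6, 0.8, 0.0]
wrist_force: [-0.4, 0.1, -0.5]
finger_gap: 0.0471
grip_force: 0.0
```

```bash
python3 - <<'E'
from h import *
import pickle
s=wrist(); save(s,'w1'); pickle.dump(s,open('w1.pkl','wb'))
st=get_state();print(st['q'],st['eef_pos'],st['ee_rot'],st['finger_gap'],st['clock'])
print(s['C'].round(3), s['fx'],s['k1'])
for r in cut_out('vial','wrist'):
    y,x=np.where(r['region']); print(round(r['score'],2),r['position'],x.min(),x.max(),y.min(),y.max(),len(x), at(s,r['position'],.03).round(3))
E
```

```text
[6.40170013e-01 3.71519986e-01 1.85350158e-01 1.38515342e+00
 1.28663134e-04 1.92572913e+00] [0.45309369 0.33751654 0.23086055] [-1.36478660e-04  5.99422594e-01  8.00432684e-01 -2.34359856e-04] 0.046841250214428136 1.65
[[ 0.96  -0.263 -0.091  0.431]
 [ 0.279  0.909  0.31   0.418]
 [ 0.001 -0.323  0.946  0.373]
 [ 0.     0.     0.     1.   ]] 380.7620394074011 -0.022771870154742968
0.83 [347.6, 225.9] 335 358 210 243 641 [0.486 0.328 0.03 ]
0.75 [405.8, 186.4] 390 422 173 203 738 [0.525 0.378 0.03 ]
0.55 [331.7, 274.2] 325 340 263 289 363 [0.486 0.277 0.03 ]
```

View pics/w1.png

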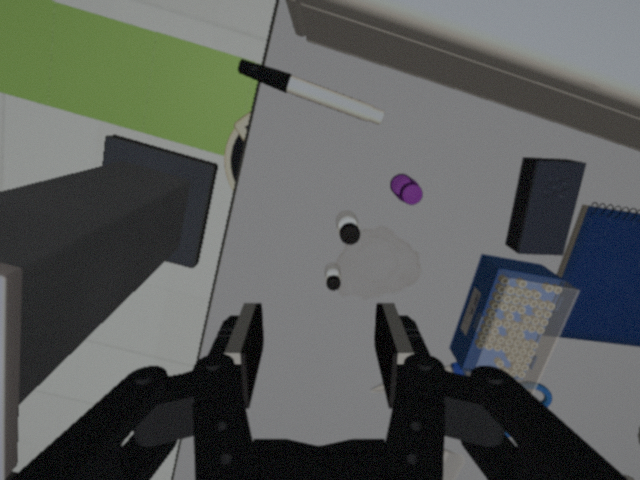

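Vial cap at (349,234) and base at (345,214), which gives (0.4855, 0.327) m. Purple is at (406,188) and the small vial at (332,278), both clear of the fingers. Going down.

Emit:
jog_arm:
  rows:
    - [0.66, -0.22, 0, 0, 0, 0]
    - [0.66, -0.22, 0, 0, 0, 0]
    - [0, 0, -1, 0, 0, 0]
    - [0, 0, -1, 0, 0, 0]
    - [0, 0, -1, 0, 0, 0]
    - [0, 0, -1, 0, 0, 0]
    - [0, 0, -1, 0, 0, 0]
    - [0, 0, -1, 0, 0, 0]
    - [0, 0, -0.8, 0, 0, 0]
    - [0, 0, -0.3, 0, 0, 0]
    - [0, 0, 0, 0, 0, 0]
  claw: -0.05

```text
clock: 2.8
eef_pos: [0.4835, 0.3274, 0.0529]
ee_rot: [-0.001, 0.598, 0.802, -0.001]
wrist_force: [1.0, 0.2, 0.7]
finger_gap: 0.0407
grip_force: 0.0
```

```bash
python3 - <<'E'
from h import *
import pickle
s=wrist(); save(s,'w2'); st=get_state(); print(st['eef_pos'],st['finger_gap'],s['C'].round(3).tolist())
for r in cut_out('vial','wrist'):
    y,x=np.where(r['region']); print(round(r['score'],2),r['position'],x.min(),x.max(),y.min(),y.max(),len(x), at(s,r['position'],.03).round(4))
print(proj(s,[.4855,.327,.051]),proj(s,[.4855,.327,.0]))
E
```

```text
[0.48443677 0.32787547 0.05404988] 0.040731693329334503 [[0.959, -0.27, -0.09, 0.46], [0.285, 0.907, 0.31, 0.408], [-0.002, -0.323, 0.946, 0.195], [0.0, 0.0, 0.0, 1.0]]
0.94 [442.2, 227.8] 405 478 192 264 3478 [0.5271 0.3765 0.03  ]
0.77 [325.4, 299.4] 302 347 258 340 3124 [0.4869 0.3269 0.03  ]
0.77 [297.3, 377.4] 284 314 347 412 1658 [0.486  0.2791 0.03  ]
[323.13042449 320.98485289] [322.31175341 273.47669119]
```

View pics/w2.png

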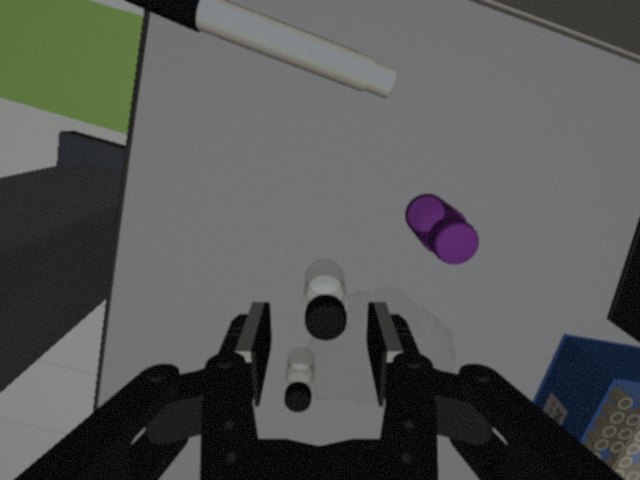

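The vial (cap at (326,318)) sits between the fingers, and the small one (298,395) is clear behind them. Down the last 36 mm, then close.

Emit:
jog_arm:
  rows:
    - [0.06, -0.03, -0.5, 0, 0, 0]
    - [0, 0, -0.5, 0, 0, 0]
    - [0, 0, -0.44, 0, 0, 0]
    - [0, 0, 0, 0, 0, 0]

```text
clock: 3.3
eef_pos: [0.4849, 0.3255, 0.0153]
ee_rot: [-0.001, 0.599, 0.801, -0.002]
wrist_force: [0.7, -0.2, 0.2]
finger_gap: 0.0405
grip_force: 0.0
```

Emit:
jog_arm:
  rows:
    - [0, 0, 0, 0, 0, 0]
    - [0, 0, 0, 0, 0, 0]
    - [0, 0, 0, 0, 0, 0]
    - [0, 0, 0, 0, 0, 0]
    - [0, 0, 0, 0, 0, 0]
    - [0, 0, 0, 0, 0, 0]
    - [0, 0, 0, 0, 0, 0]
  claw: -1

```text
clock: 4.0
eef_pos: [0.4865, 0.3267, 0.0179]
ee_rot: [0.0, 0.599, 0.801, 0.0]
wrist_force: [1.6, -0.2, 0.5]
finger_gap: 0.0206
grip_force: 58.6
```

Emit:
jog_arm:
  rows:
    - [0, 0, 0.5, 0, 0, 0]
    - [0, 0, 1, 0, 0, 0]
    - [0, 0, 1, 0, 0, 0]
    - [0, 0, 1, 0, 0, 0]
    - [0, 0, 1, 0, 0, 0]
    - [0, 0, 1, 0, 0, 0]
    - [0, 0, 0.5, 0, 0, 0]
    - [0, 0, 0, 0, 0, 0]

```text
clock: 4.8
eef_pos: [0.4878, 0.3275, 0.1706]
ee_rot: [0.001, 0.599, 0.801, 0.002]
wrist_force: [-0.5, -0.2, -0.9]
finger_gap: 0.0203
grip_force: 58.6
```

```bash
cat > fit.py <<'E'
from h import *
from scipy.optimize import least_squares
def holder(p,P):
    c,s=np.cos(p[2]),np.sin(p[2]); P=np.array(P)
    return np.array([p[0]+c*P[0]-s*P[1],p[1]+s*P[0]+c*P[1],P[2]])
def fit(s,obs,p0):
    f=lambda p:np.concatenate([proj(s,holder(p,P))-px for P,px in obs])
    r=least_squares(f,p0,loss='soft_l1'); return r.x,f(r.x).reshape(-1,2)
E
python3 - <<'E'
from fit import *
import pickle
t=pickle.load(open('top.pkl','rb'))
o=lambda x,y:(305+x/4-.375,190+y/4-.375)
obs=[((85,37,.086),o(268,82)),((85,-37,.086),o(407,105)),((-85,37,.03),o(207,411)),((-85,-27,.03),o(322,432)),((-10,85,.028),o(140,256))]
obs=[((a/1e3,b/1e3,c),q) for (a,b,c),q in obs]
p,r=fit(t,obs,[.5,-.1,-.17]);print(p,r.round(1),holder(p,[-.01,.085,0]),holder(p,[.032,0,0]))
for q in [(122,57),(60,402),(352,457)]:
    w=at(t,o(*q),.008)[:2]-p[:2]; c,s=np.cos(p[2]),np.sin(p[2]); print(c*w[0]+s*w[1],-s*w[0]+c*w[1])
E
```

```text
[ 0.50382662 -0.1095845  -0.20013167] [[-0.1 -0.8]
 [ 0.4 -0.2]
 [-0.7 -0. ]
 [ 0.3  0.3]
 [-0.   0.7]] [ 0.51092408 -0.02429308  0.        ] [ 0.53518792 -0.11594604  0.        ]
0.10535338460714253 0.11490640103220076
-0.09219661727798982 0.11360817360204897
-0.09242298190626123 -0.046917468671486745
```

Emit:
jog_arm:
  rows:
    - [0, -1, 0.4, 0, 0, 0]
    - [0, -1, 0.4, 0, 0, 0]
    - [0, -1, 0.4, 0, 0, 0]
    - [0, -1, 0.4, 0, 0, 0]
    - [0, -1, 0.4, 0, 0, 0]
    - [0, -1, 0.4, 0, 0, 0]
    - [0, -1, 0.4, 0, 0, 0]
    - [0, -1, 0, 0, 0, 0]
    - [0, -1, 0, 0, 0, 0]
    - [0, -1, 0, 0, 0, 0]
    - [0, -1, 0, 0, 0, 0]
    - [0, -1, 0, 0, 0, 0]

```text
clock: 6.0
eef_pos: [0.4856, 0.0256, 0.2363]
ee_rot: [-0.001, 0.599, 0.801, -0.001]
wrist_force: [0.2, 0.1, -0.2]
finger_gap: 0.0204
grip_force: 58.6
```

Emit:
jog_arm:
  rows:
    - [0, -1, 0, 0, 0, 0]
    - [0, -1, 0, 0, 0, 0]
    - [0, -1, 0, 0, 0, 0]
    - [0, -1, 0, 0, 0, 0]
    - [0, -1, 0, 0, 0, 0]
    - [0, -1, 0, 0, 0, 0]
    - [0, -1, 0, 0, 0, 0]
    - [0, 0, 0, 0, 0, 0]
    - [0, 0, 0, 0, 0, 0]
    - [0, 0, 0, 0, 0, 0]

```text
clock: 7.0
eef_pos: [0.4861, -0.1476, 0.237]
ee_rot: [-0.001, 0.598, 0.801, -0.0]
wrist_force: [0.6, -0.3, -0.5]
finger_gap: 0.0202
grip_force: 58.6
```

```bash
python3 - <<'E'
from h import *
import pickle
s=wrist(); save(s,'w3'); pickle.dump(s,open('w3.pkl','wb'))
st=get_state();print(st['q'],st['eef_pos'],st['ee_rot'],st['finger_gap'],st['clock'])
E
```

```text
[-2.94626414e-01  2.55154245e-01  3.97453597e-02  1.35657498e+00
  2.73555394e-04  9.87589749e-01] [ 0.48622057 -0.14746085  0.23728399] [-6.04933177e-04  5.98083816e-01  8.01433327e-01 -7.29895120e-05] 0.02047303438206803 7.05
```

View pics/w3.png

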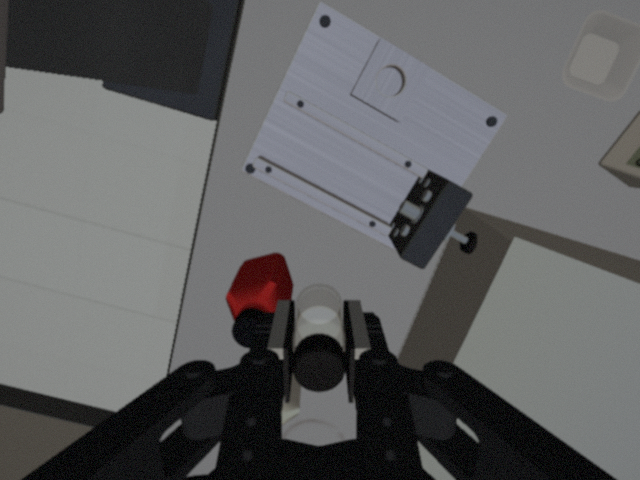

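```bash
python3 - <<'E'
from h import *
import pickle
s=pickle.load(open('w3.pkl','rb'))
a=cv2.resize(s['image'][0:200,240:506],None,fx=3,fy=3,interpolation=cv2.INTER_CUBIC)
a=cv2.convertScaleAbs(a,alpha=1.3)
cv2.imwrite('pics/crop3.png',a[:,:,::-1])
E
```

```text
(no output)
```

View pics/crop3.png

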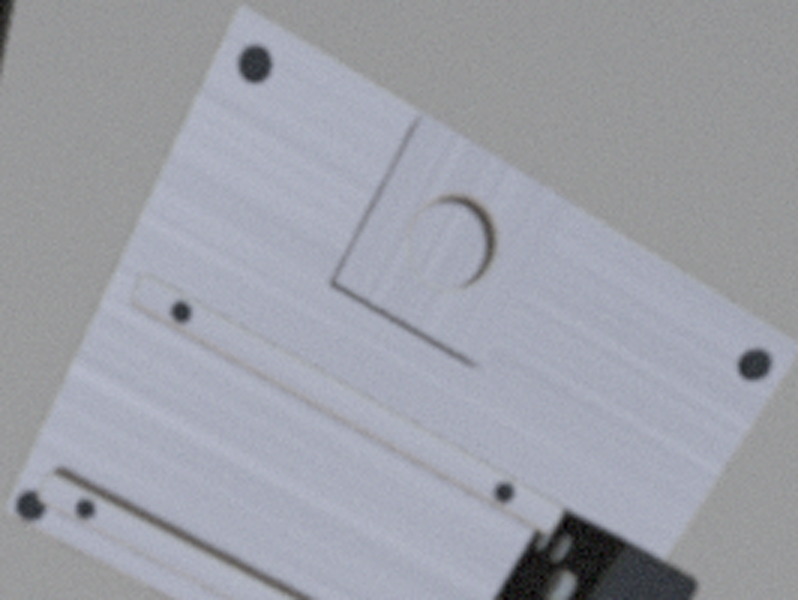

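Holder close up: the pocket rim is centred at crop (451,243). The pocket block corners are at (333,283), (418,116) and (473,365), the wall ends at (137,273) and (58,470), and the block/wall corner at (567,512). Fitting the pose.

```bash
python3 - <<'E'
from fit import *
import pickle
s=pickle.load(open('w3.pkl','rb'))
o=lambda x,y:(240+x/3-.33,y/3-.33)
obs=[((-10,85,28),(451,243)),((-10,85,28),(451,243)),((-35,60,28),(333,283)),((-35,110,28),(418,117)),((15,60,28),(473,364)),((-85,37,30),(137,273)),((-85,27,30),(132,301)),((-85,-27,30),(58,471)),((60,37,30),(567,512))]
obs=[(np.array(P)/1e3,o(*q)) for P,q in obs]
p,r=fit(s,obs,[.5,-.1,-.2]);print(p,np.degrees(p[2]),(3*r).round(1).tolist())
for n,P in dict(pocket=[-.01,.085,.012],chan=[-.025,0,.008],end=[.032,0,.008]).items(): print(n,holder(p,P).round(4))
print('pocket px direct',at(s,o(451,243),.028))
for q in [(243,5),(14,512),(798,345)]:
    w=at(s,o(*q),.008)[:2]-p[:2]; c,sn=np.cos(p[2]),np.sin(p[2]); print(c*w[0]+sn*w[1],-sn*w[0]+c*w[1])
# vial in grip: base centre at (319,305)?; tilt check
st=get_state(); g=np.array(st['eef_pos']); print(g, proj(s,g+[0,0,-.018]),proj(s,g+[0,0,.033]))
for r in cut_out('vial','wrist'):
    y,x=np.where(r['region']); print(round(r['score'],2),r['position'],x.min(),x.max(),y.min(),y.max())
E
```

```text
[ 0.50613773 -0.10996935 -0.19778825] -11.332431820832543 [[-0.1, 0.8], [-0.1, 0.8], [-1.4, -0.5], [2.0, -4.4], [6.8, 3.4], [2.9, -2.1], [-7.5, 2.8], [-12.4, 1.3], [0.5, -2.2]]
pocket [ 0.513  -0.0247  0.012 ]
chan [ 0.4816 -0.1051  0.008 ]
end [ 0.5375 -0.1163  0.008 ]
pocket px direct [ 0.51298526 -0.02444943  0.028     ]
-0.09275853383297411 0.11465379925723476
-0.09085304889803927 -0.04702133755913329
0.10270700458888724 0.11390861175572492
[ 0.48622057 -0.14746085  0.23728399] [319.29058063 301.47640492] [319.40967931 371.16181501]
0.6 [319.5, 336.6] 292 345 283 391
```

Emit:
jog_arm:
  rows:
    - [0.2, 1, 0, 0, 0, 0]
    - [0.2, 1, 0, 0, 0, 0]
    - [0.2, 1, 0, 0, 0, 0]
    - [0.2, 1, 0, 0, 0, 0]
    - [0.24, 0.96, 0, 0, 0, 0]
    - [0, 0, -1, 0, 0, 0]
    - [0, 0, -1, 0, 0, 0]
    - [0, 0, -1, 0, 0, 0]
    - [0, 0, -1, 0, 0, 0]
    - [0, 0, -1, 0, 0, 0]
    - [0, 0, -1, 0, 0, 0]
    - [0, 0, -0.9, 0, 0, 0]

```text
clock: 8.3
eef_pos: [0.5121, -0.0234, 0.0642]
ee_rot: [-0.0, 0.598, 0.802, -0.0]
wrist_force: [-0.3, 0.5, -0.6]
finger_gap: 0.0205
grip_force: 58.7
```

Emit:
jog_arm:
  rows:
    - [0, 0, 0, 0, 0, 0]
    - [0, 0, 0, 0, 0, 0]
    - [0, 0, 0, 0, 0, 0]

```text
clock: 8.6
eef_pos: [0.5137, -0.0241, 0.0668]
ee_rot: [0.001, 0.598, 0.801, 0.001]
wrist_force: [-0.3, -0.4, 0.2]
finger_gap: 0.0202
grip_force: 58.7
```

```bash
python3 - <<'E'
from h import *
import pickle
s=wrist(); pickle.dump(s,open('w4.pkl','wb'));save(s,'w4')
st=get_state();print(st['eef_pos'],st['ee_rot'],st['clock'],st['wrist_force'])
print(proj(s,[.513,-.0245,.028]),proj(s,[.511,-.0243,.028]))
t=snapshot('top');sc=snapshot('scene');pickle.dump((t,sc),open('ts4.pkl','wb'))
a=cv2.resize(s['image'][180:380,220:420],(500,500),interpolation=cv2.INTER_CUBIC)
b=cv2.resize(sc['image'][215:340,250:350],(300,375),interpolation=cv2.INTER_CUBIC)
im=np.zeros((500,800,3),np.uint8);im[:,:500]=a;im[:375,500:]=b
cv2.imwrite('pics/crop4.png',cv2.convertScaleAbs(im[:,:,::-1],alpha=1.3))
E
```

```text
[ 0.51381334 -0.02418757  0.06688906] [0.00126298 0.59835289 0.80123123 0.00085638] 8.65 [0.17794748 0.06732431 0.03225203]
[317.11757805 282.91970497] [313.54309532 281.59497114]
```

View pics/crop4.png

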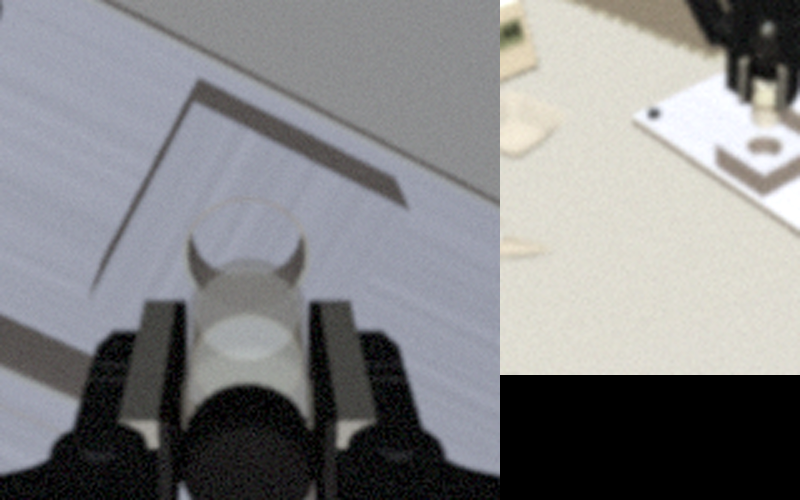

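The wrist crop shows the pocket rim with left 187, right 305 and top 196. The vial's foot in front of it has left 190, right 305 and top edge 258. Working out the remaining offset.

```bash
python3 - <<'E'
from h import *
from scipy.optimize import least_squares
import pickle
s=pickle.load(open('w4.pkl','rb'))
o=lambda x,y:(220+x/2.5-.3,180+y/2.5-.3)
th=np.linspace(0,2*np.pi,200)
def ext(c,r,z):
    q=np.array([proj(s,[c[0]+r*np.cos(a),c[1]+r*np.sin(a),z]) for a in th]); return np.array([q[:,0].min(),q[:,0].max(),q[:,1].min()])
for n,r,z,ob in [('hole',.0125,.028,(187,305,196)),('vial',.011,.049,(190,305,258))]:
    m=np.array([o(ob[0],0)[0],o(ob[1],0)[0],o(0,ob[2])[1]])
    q=least_squares(lambda c:ext(c,r,z)-m,[.513,-.0245],diff_step=1e-3); print(n,q.x,q.fun)
E
```

```text
hole [ 0.51310456 -0.02303857] [-0.42448994  0.42471673  0.01842984]
vial [ 0.51407306 -0.02543763] [-0.38096451  0.38117646  0.01661278]
```

Emit:
jog_arm:
  rows:
    - [-0.03, 0.07, -0.3, 0, 0, 0]
    - [0, 0, -0.3, 0, 0, 0]
    - [0, 0, -0.2, 0, 0, 0]
    - [0, 0, -0.15, 0, 0, 0]
    - [0, 0, -0.1, 0, 0, 0]
    - [0, 0, 0, 0, 0, 0]

```text
clock: 9.35
eef_pos: [0.5118, -0.0227, 0.0386]
ee_rot: [-0.0, 0.599, 0.801, -0.0]
wrist_force: [1.2, -1.4, -0.2]
finger_gap: 0.0203
grip_force: 58.7
```

```bash
python3 - <<'E'
from h import *
import pickle
s=wrist();st=get_state();print(st['eef_pos'],st['ee_rot'],st['clock'],st['wrist_force'],st['ft_torque'])
sc=snapshot('scene')
a=cv2.resize(s['image'][180:380,220:420],(500,500),interpolation=cv2.INTER_CUBIC)
b=cv2.resize(sc['image'][215:340,250:350],(300,375),interpolation=cv2.INTER_CUBIC)
im=np.zeros((500,800,3),np.uint8);im[:,:500]=a;im[:375,500:]=b
cv2.imwrite('pics/crop5.png',cv2.convertScaleAbs(im[:,:,::-1],alpha=1.3))
E
```

```text
[ 0.51177795 -0.02265628  0.03874951] [-7.34105501e-05  5.98545506e-01  8.01088800e-01 -7.69819821e-05] 9.4 [ 0.59862309 -1.03119731 -0.91652409] [-0.07333229 -0.26516643 -0.02076759]
```

View pics/crop5.png

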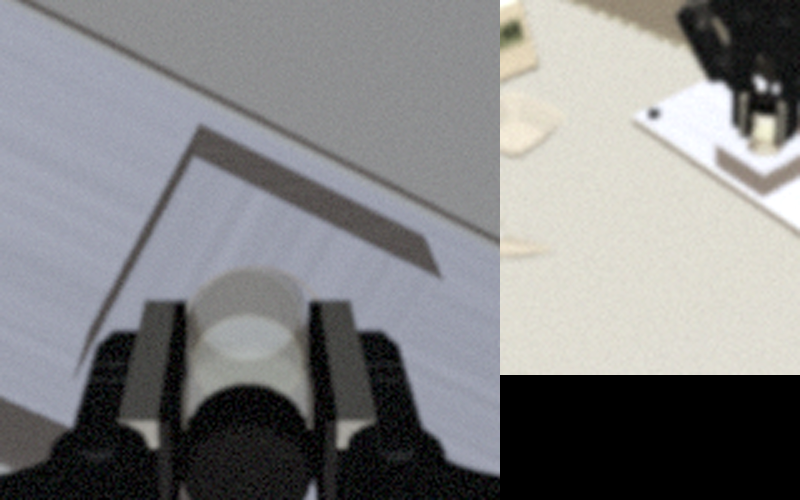

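The vial's foot fills the rim and sits 7 mm inside with almost no force. Down to the floor.

Emit:
jog_arm:
  rows:
    - [0, 0, -0.12, 0, 0, 0]
    - [0, 0, -0.12, 0, 0, 0]
    - [0, 0, -0.1, 0, 0, 0]
    - [0, 0, 0, 0, 0, 0]
    - [0, 0, 0, 0, 0, 0]

```text
clock: 9.95
eef_pos: [0.5118, -0.0226, 0.0304]
ee_rot: [0.0, 0.599, 0.801, 0.0]
wrist_force: [2.1, -0.3, -0.6]
finger_gap: 0.0203
grip_force: 58.7
```

Emit:
jog_arm:
  rows:
    - [0, 0, -0.02, 0, 0, 0]
    - [0, 0, 0, 0, 0, 0]

```text
clock: 10.15
eef_pos: [0.5118, -0.0226, 0.0301]
ee_rot: [0.0, 0.599, 0.801, 0.0]
wrist_force: [1.6, -0.5, -0.1]
finger_gap: 0.0203
grip_force: 58.7
```

Emit:
jog_arm:
  rows:
    - [0, 0, 0, 0, 0, 0]
    - [0, 0, 0, 0, 0, 0]
    - [0, 0, 0, 0, 0, 0]
    - [0, 0, 0, 0, 0, 0]
  claw: 0

```text
clock: 10.55
eef_pos: [0.5115, -0.0226, 0.03]
ee_rot: [-0.0, 0.599, 0.801, -0.0]
wrist_force: [0.8, 0.4, -0.0]
finger_gap: 0.0428
grip_force: 0.0
```

Emit:
jog_arm:
  rows:
    - [0, 0, 0.4, 0, 0, 0]
    - [0, 0, 0.6, 0, 0, 0]
    - [0, 0, 1, 0, 0, 0]
    - [0, 0, 1, 0, 0, 0]
    - [0, 0, 1, 0, 0, 0]
    - [0, 0, 1, 0, 0, 0]
    - [0, 0, 1, 0, 0, 0]
    - [0, 0, 1, 0, 0, 0]
    - [0, 0, 1, 0, 0, 0]
    - [0, 0, 0.8, 0, 0, 0]
    - [0, 0, 0, 0, 0, 0]

```text
clock: 11.65
eef_pos: [0.5135, -0.0227, 0.2541]
ee_rot: [0.003, 0.599, 0.801, 0.002]
wrist_force: [0.8, -0.4, -0.8]
finger_gap: 0.0423
grip_force: 0.0
```

```bash
python3 - <<'E'
from h import *
import pickle
for c in ['top','wrist']:
    s=snapshot('top') if c=='top' else wrist(); save(s,c+'6'); pickle.dump(s,open(c+'6.pkl','wb'))
    for q in ['vial','bottle']:
        for r in cut_out(q,c):
            y,x=np.where(r['region']); print(c,q,round(r['score'],2),r['position'],x.min(),x.max(),y.min(),y.max(),at(s,r['position'],.045).round(3))
    print(proj(s,[.5125,-.0235,.063]),proj(s,[.5125,-.0235,.028]))
st=get_state();print(st['eef_pos'],st['q'])
E
```

```text
top vial 0.54 [156.9, 251.2] 149 164 246 256 [0.521 0.368 0.045]
top vial 0.5 [205.3, 267.2] 200 209 264 272 [0.485 0.262 0.045]
top bottle 0.87 [448.3, 277.6] 439 462 263 291 [ 0.455 -0.251  0.045]
top bottle 0.68 [492.7, 259.9] 474 511 243 275 [ 0.491 -0.348  0.045]
[339.90335727 250.64303688] [339.21381345 253.60546727]
wrist vial 0.56 [321.6, 206.1] 310 330 193 221 [ 0.513 -0.021  0.045]
wrist bottle 0.82 [203.1, 354.3] 190 218 341 440 [ 0.438 -0.213  0.045]
[319.91659724 213.56894432] [319.81705005 204.55618874]
[ 0.51091253 -0.02259298  0.24881632] [-4.41886775e-02  2.58749193e-01  7.44475729e-02  1.38908025e+00
 -5.68611762e-06  1.23916619e+00]
```

The vial stands in the pocket: the network's (322,206) lies on the projected spot. Next, over to the bottle, turning the tool to the channel's direction.

Emit:
jog_arm:
  rows:
    - [0, -1, 0, 0, 0, 0.65]
    - [0, -1, 0, 0, 0, 0.65]
    - [0, -1, 0, 0, 0, 0.65]
    - [0, -1, 0, 0, 0, 0.65]
    - [0, -1, 0, 0, 0, 0.65]
    - [0, -1, 0, 0, 0, 0.65]
    - [0, -1, 0, 0, 0, 0.65]
    - [0, -1, 0, 0, 0, 0.65]
    - [0, -1, 0, 0, 0, 0.65]
    - [0, -1, 0, 0, 0, 0.65]
    - [0, -1, 0, 0, 0, 0.65]
    - [-0.5, -1, 0, 0, 0, 0.65]
  claw: 1

```text
clock: 13.15
eef_pos: [0.4996, -0.3233, 0.2484]
ee_rot: [-0.001, 0.095, 0.996, 0.001]
wrist_force: [-0.2, -0.3, 0.2]
finger_gap: 0.0849
grip_force: 0.0
```

Emit:
jog_arm:
  rows:
    - [0, -0.7, 0, 0, 0, 0]
    - [0, 0, 0, 0, 0, 0]
    - [0, 0, 0, 0, 0, 0]
    - [0, 0, 0, 0, 0, 0]

```text
clock: 13.55
eef_pos: [0.4992, -0.3392, 0.2496]
ee_rot: [-0.0, 0.097, 0.995, 0.0]
wrist_force: [0.3, -0.0, -0.1]
finger_gap: 0.0852
grip_force: 0.0
```

```bash
python3 - <<'E'
from h import *
import pickle
s=wrist(); save(s,'w7'); pickle.dump(s,open('w7.pkl','wb'))
st=get_state();print(st['q'],st['eef_pos'],st['ee_rot'],st['finger_gap'],st['clock'])
for r in cut_out('bottle','wrist'):
    y,x=np.where(r['region']); print(round(r['score'],2),r['position'],x.min(),x.max(),y.min(),y.max(),s['image'][r['region']].mean(0),at(s,r['position'],.058).round(3))
a=cv2.resize(s['image'][60:380,130:530],None,fx=1.85,fy=1.85,interpolation=cv2.INTER_CUBIC);cv2.imwrite('pics/crop7.png',a[:,:,::-1])
E
```

```text
[-5.96620612e-01  4.47926279e-01  3.49163016e-01  1.47279360e+00
  2.50868919e-04 -4.03583947e-01] [ 0.49938112 -0.3390812   0.24980257] [-2.73551455e-04  9.63685848e-02  9.95345636e-01  2.92417954e-04] 0.08541899258494534 13.6
0.67 [306.6, 208.0] 273 339 166 242 [76.45103373 76.18579978 72.15043526] [ 0.495 -0.348  0.058]
0.66 [419.2, 137.2] 374 461 102 180 [64.76497696 21.06276059 21.30612245] [ 0.453 -0.242  0.058]
```

View pics/crop7.png

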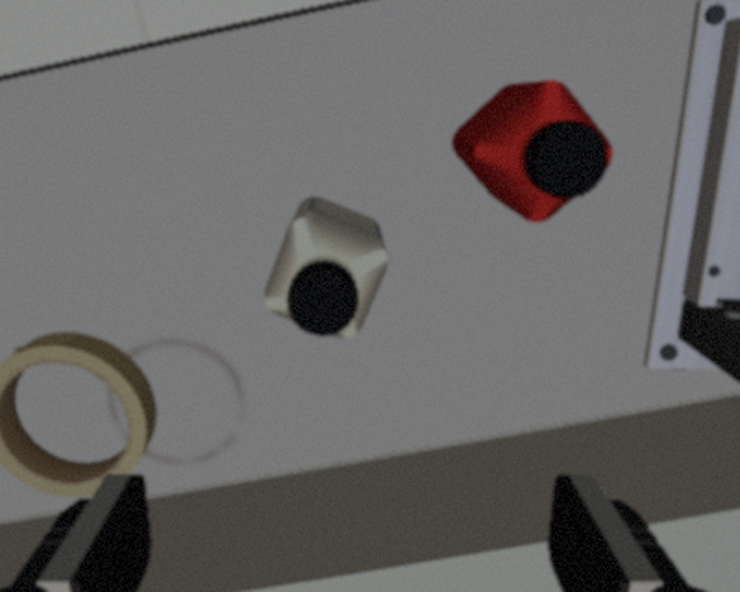

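White bottle at crop (325,270), with its cap at (323,298); the red one at (535,150) stays. Its yaw comes from fitting a box-and-cap silhouette to the network's mask.

```bash
cat > bfit.py <<'E'
from h import *
from scipy.optimize import differential_evolution
import pickle
def model(p):
    x,y,a,h,rc=p; c,s=np.cos(a),np.sin(a); w=.0245
    b=[(u*w,v*w,z) for u in(-1,1) for v in(-1,1) for z in(0,h)]
    t=np.linspace(0,2*np.pi,24); b+=[(rc*np.cos(k),rc*np.sin(k),z) for k in t for z in(.098,.116)]
    return [(x+c*P[0]-s*P[1],y+s*P[0]+c*P[1],P[2]) for P in b]
def sil(s,p,k=4):
    q=np.array([proj(s,P) for P in model(p)]); m=np.zeros((480,640),np.uint8)
    cv2.fillConvexPoly(m,np.round(cv2.convexHull(q.astype(np.float32))*16).astype(np.int32),1,shift=4); return m>0
def iou(s,m,p):
    z=sil(s,p); return (z&m).sum()/(z|m).sum()
def solve(sm,b):
    r=differential_evolution(lambda p:-sum(iou(s,m,p) for s,m in sm),b,maxiter=60,popsize=12,seed=1,tol=1e-6); return r.x,-r.fun
E
python3 - <<'E'
from bfit import *
cut=lambda c:[r['region'] for r in cut_out('bottle',c)]
s=wrist(); ms=[m for m in cut('wrist')]; m=[m for m in ms if abs(np.where(m)[1].mean()-307)<20][0]
t=snapshot('top'); mt=[m for m in cut('top') if abs(np.where(m)[1].mean()-492)<15]
pickle.dump((s,m),open('b.pkl','wb'))
B=[(.46,.53),(-.38,-.31),(0,np.pi/2),(.06,.1),(.012,.022)]
for n,sm in [('w',[(s,m)])]+([('t',[(t,mt[0])]),('wt',[(s,m),(t,mt[0])])] if mt else []):
    p,f=solve(sm,B); print(n,p.round(4),np.degrees(p[2]).round(1),f)
for d in range(0,90,10):
    b=list(B); b[2]=(np.radians(d-5),np.radians(d+5)); print(d,solve([(s,m)],b)[1].round(4),end=' ')
E
```

```text
w [ 0.494  -0.3482  1.0088  0.0618  0.013 ] 57.8 0.9503380135205408
t [ 0.4916 -0.3496  0.7587  0.0617  0.0134] 43.5 0.9121338912133892
wt [ 0.4936 -0.3486  0.9786  0.0629  0.0128] 56.1 1.8058167522506325
0 0.8065 10 0.7979 20 0.8106 30 0.8366 40 0.8846 50 0.946 60 0.9512 70 0.9116 80 0.8545
```

Emit:
jog_arm:
  rows:
    - [-0.12, -0.18, 0, 0, 0, -0.92]
    - [-0.12, -0.18, 0, 0, 0, -0.92]
    - [0, 0, 0, 0, 0, -0.91]
    - [0, 0, -1, 0, 0, 0]
    - [0, 0, -1, 0, 0, 0]
    - [0, 0, -1, 0, 0, 0]
    - [0, 0, -1, 0, 0, 0]
    - [0, 0, 0, 0, 0, 0]
    - [0, 0, 0, 0, 0, 0]

```text
clock: 14.75
eef_pos: [0.4932, -0.3489, 0.1503]
ee_rot: [-0.0, 0.285, 0.959, 0.0]
wrist_force: [-0.0, -0.4, 0.1]
finger_gap: 0.0857
grip_force: 0.0
```

```bash
python3 - <<'E'
from bfit import *
s=wrist();st=get_state();print(st['eef_pos'],st['ee_rot'],st['wrist_force'],st['clock'])
for r in cut_out('bottle','wrist'):
    m=r['region'];c=s['image'][m].mean(0);y,x=np.where(m);print(r['score'],r['position'],x.min(),x.max(),y.min(),y.max(),c.round())
    if c[0]-c[1]<15: p,f=solve([(s,m)],[(.46,.53),(-.38,-.31),(.5,1.6),(.06,.1),(.012,.022)]); print(p,np.degrees(p[2]),f)
E
```

```text
[ 0.49389161 -0.34943723  0.15141516] [ 8.57617728e-04  2.84994934e-01  9.58528595e-01 -2.92389197e-04] [-0.38337894 -0.34204196  0.53094787] 14.8
0.6 [321.4, 251.1] 278 358 194 308 [72. 72. 68.]
[ 0.49421823 -0.34880038  1.01091791  0.06429329  0.01200061] 57.92132963568779 0.9395004849660524
```

Emit:
jog_arm:
  rows:
    - [0, 0, -0.8, 0, 0, 0]
    - [0, 0, -0.8, 0, 0, 0]
    - [0, 0, -0.8, 0, 0, 0]
    - [0, 0, -0.8, 0, 0, 0]
    - [0, 0, -0.6, 0, 0, 0]
    - [0, 0, -0.34, 0, 0, 0]
    - [0, 0, 0, 0, 0, 0]
    - [0, 0, 0, 0, 0, 0]

```text
clock: 15.65
eef_pos: [0.4941, -0.3497, 0.0478]
ee_rot: [0.001, 0.285, 0.958, -0.0]
wrist_force: [0.5, 0.1, 0.8]
finger_gap: 0.0853
grip_force: 0.0
```

Emit:
jog_arm:
  rows:
    - [0, 0, 0, 0, 0, 0]
    - [0, 0, 0, 0, 0, 0]
    - [0, 0, 0, 0, 0, 0]
    - [0, 0, 0, 0, 0, 0]
    - [0, 0, 0, 0, 0, 0]
    - [0, 0, 0, 0, 0, 0]
    - [0, 0, 0, 0, 0, 0]
  claw: -1

```text
clock: 16.35
eef_pos: [0.4941, -0.3496, 0.0477]
ee_rot: [0.001, 0.285, 0.959, -0.0]
wrist_force: [-0.1, -0.0, 5.4]
finger_gap: 0.0477
grip_force: 63.5
```

Bottle gripped (48 mm gap). Lifting it while refining the holder's pose by edge alignment in the stored pictures.

Emit:
jog_arm:
  rows:
    - [0, 0, 0.3, 0, 0, 0]
    - [0, 0, 0.7, 0, 0, 0]
    - [0, 0, 1, 0, 0, 0]
    - [0, 0, 1, 0, 0, 0]
    - [0, 0, 1, 0, 0, 0]
    - [0, 0, 1, 0, 0, 0]
    - [0, 0, 1, 0, 0, 0]
    - [0, 0, 0, 0, 0, 0]

```text
clock: 17.15
eef_pos: [0.4947, -0.3502, 0.2002]
ee_rot: [0.003, 0.285, 0.958, -0.001]
wrist_force: [1.1, -0.7, -1.4]
finger_gap: 0.048
grip_force: 62.9
```

```bash
cat > edge.py <<'E'
from fit import *
import pickle
from scipy.optimize import differential_evolution
from scipy.ndimage import map_coordinates
L=lambda a,b:[np.array(a)+(np.array(b)-a)*k for k in np.linspace(0,1,60)]
S=[]
for y in(37,27,-27,-37): S.append(L((-85.,y,30),(58,y,30)))
for y in(32,-32): S.append(L((-85.,y-5,30),(-85,y+5,30)))
S+=[L((-35.,60,28),(-35,110,28)),L((-35.,60,28),(15,60,28))]
S.append([np.array((-10+12.5*np.cos(a),85+12.5*np.sin(a),28)) for a in np.linspace(0,2*np.pi,60)])
S.append(L((-85.,27,8),(50,27,8))); S.append(L((-85.,-27,8),(50,-27,8)))
def prep(s):
    g=cv2.GaussianBlur(cv2.cvtColor(s['image'],cv2.COLOR_RGB2GRAY).astype(float),(0,0),1.0)
    G=np.hypot(cv2.Sobel(g,-1,1,0),cv2.Sobel(g,-1,0,1)); return np.minimum(G,40)
def score(s,G,p,sub=None):
    q=np.array([proj(s,holder(p,P/1e3)) for l in (S if sub is None else [S[i] for i in sub]) for P in l[::3]])
    return map_coordinates(G,[q[:,1],q[:,0]],order=1,mode='nearest').mean()
def run(ss,c,sub=None,r=(.006,.006,.03)):
    Gs=[prep(s) for s in ss]
    o=differential_evolution(lambda p:-sum(score(s,G,p,sub) for s,G in zip(ss,Gs)),[(a-b,a+b) for a,b in zip(c,r)],seed=2,maxiter=40,popsize=10); return o.x,-o.fun
E
python3 - <<'E'
from edge import *
w=pickle.load(open('w3.pkl','rb'));t=pickle.load(open('top.pkl','rb'))
c=[.505,-.1095,-.199]
for n,ss in [('w',[w]),('t',[t]),('wt',[w,t])]:
    p,f=run(ss,c); print(n,p.round(4),np.degrees(p[2]).round(2),round(f,2),'pocket',holder(p,[-.01,.085,0]).round(4),'chan',holder(p,[-.025,0,0]).round(4))
E
```

```text
w [ 0.5078 -0.111  -0.1944] -11.14 27.45 pocket [ 0.5144 -0.0257  0.    ] chan [ 0.4832 -0.1062  0.    ]
t [ 0.5026 -0.1061 -0.199 ] -11.4 28.35 pocket [ 0.5097 -0.0208  0.    ] chan [ 0.4781 -0.1011  0.    ]
wt [ 0.5078 -0.111  -0.1942] -11.13 53.74 pocket [ 0.5144 -0.0257  0.    ] chan [ 0.4833 -0.1062  0.    ]
```

Emit:
jog_arm:
  rows:
    - [0, 0.98, 0, 0, 0, 0.274]
    - [0, 0.98, 0, 0, 0, 0.274]
    - [0, 0.98, 0, 0, 0, 0.274]
    - [0, 0.98, 0, 0, 0, 0.274]
    - [0, 0.98, 0, 0, 0, 0.274]
    - [-0.1, 0.98, 0, 0, 0, 0.274]
    - [-0.1, 0.98, 0, 0, 0, 0.274]
    - [-0.1, 0.98, 0, 0, 0, 0.274]
    - [-0.1, 0.98, 0, 0, 0, 0.274]
    - [-0.136, 0.984, 0, 0, 0, 0.274]
    - [0, 0, 0, 0, 0, 0]
    - [0, 0, 0, 0, 0, 0]

```text
clock: 18.35
eef_pos: [0.4789, -0.1036, 0.1952]
ee_rot: [-0.001, 0.097, 0.995, -0.0]
wrist_force: [0.1, -0.3, -1.3]
finger_gap: 0.0473
grip_force: 62.8
```

Emit:
jog_arm:
  rows:
    - [0, 0, -0.8, 0, 0, 0]
    - [0, 0, -0.8, 0, 0, 0]
    - [0, 0, -0.8, 0, 0, 0]
    - [0, 0, -0.8, 0, 0, 0]
    - [0, 0, -0.56, 0, 0, 0]
    - [0, 0, 0, 0, 0, 0]
    - [0, 0, 0, 0, 0, 0]
    - [0, 0, 0, 0, 0, 0]

```text
clock: 19.15
eef_pos: [0.4805, -0.1046, 0.1033]
ee_rot: [0.001, 0.098, 0.995, -0.0]
wrist_force: [0.2, -0.2, -1.1]
finger_gap: 0.0478
grip_force: 62.8
```

```bash
python3 - <<'E'
from edge import *
s=wrist();st=get_state();e=st['eef_pos'];q=st['ee_rot'];print(e,'ydir',2*np.degrees(np.arctan2(q[2],q[1]))-90,q,st['wrist_force'],st['clock'])
save(s,'w8');pickle.dump(s,open('w8.pkl','wb'))
for sub in [None,[0,1,2,3,4,5]]:
    p,f=run([s],[.5055,-.1087,-.197],sub); print(p.round(4),np.degrees(p[2]),f,holder(p,[-.025,0,0]).round(4))
r=cut_out('bottle','wrist')
for k in r:
    y,x=np.where(k['region']);print(k['score'],k['position'],x.min(),x.max(),y.min(),y.max(),s['image'][k['region']].mean(0).round())
for z in (.096,.116+.04): print(proj(s,np.array(e)+[0,0,-.047]),proj(s,np.array(e)+[0,0,.069]))
E
```

```text
[ 0.48064883 -0.10451701  0.10344439] ydir 78.75663817688346 [ 9.57057490e-04  9.79594441e-02  9.95189936e-01 -1.53203122e-04] [-0.68486356  0.63429551 -1.68298367] 19.2
[ 0.5066 -0.1093 -0.194 ] -11.112565515216792 30.711497386459154 [ 0.4821 -0.1045  0.    ]
[ 0.5063 -0.1092 -0.1939] -11.110236827783407 28.369839134555153 [ 0.4818 -0.1044  0.    ]
0.79 [319.4, 341.0] 248 389 231 445 [72. 71. 67.]
0.74 [65.7, 271.7] 0 156 204 363 [67. 15. 14.]
[317.26805156 275.54193138] [315.96489331 461.02932945]
[317.26805156 275.54193138] [315.96489331 461.02932945]
```

The fitted channel line passes within 0.4 mm of the bottle's axis, so I'm lowering.

Emit:
jog_arm:
  rows:
    - [0, 0, -0.5, 0, 0, 0]
    - [0, 0, -0.4, 0, 0, 0]
    - [0, 0, -0.25, 0, 0, 0]
    - [0, 0, -0.17, 0, 0, 0]
    - [0, 0, 0, 0, 0, 0]
    - [0, 0, 0, 0, 0, 0]

```text
clock: 19.85
eef_pos: [0.48, -0.104, 0.0697]
ee_rot: [0.0, 0.098, 0.995, -0.0]
wrist_force: [0.3, 0.2, -1.3]
finger_gap: 0.0477
grip_force: 62.9
```

Emit:
jog_arm:
  rows:
    - [0, 0, -0.15, 0, 0, 0]
    - [0, 0, -0.15, 0, 0, 0]
    - [0, 0, -0.12, 0, 0, 0]
    - [0, 0, -0.1, 0, 0, 0]
    - [0, 0, 0, 0, 0, 0]
    - [0, 0, 0, 0, 0, 0]

```text
clock: 20.45
eef_pos: [0.4798, -0.104, 0.0565]
ee_rot: [-0.0, 0.098, 0.995, 0.0]
wrist_force: [-0.6, -0.4, -1.4]
finger_gap: 0.0482
grip_force: 62.9
```

Emit:
jog_arm:
  rows:
    - [0, 0, -0.03, 0, 0, 0]
    - [0, 0, -0.03, 0, 0, 0]
    - [0, 0, 0, 0, 0, 0]
    - [0, 0, 0, 0, 0, 0]

```text
clock: 20.85
eef_pos: [0.48, -0.1041, 0.0557]
ee_rot: [0.0, 0.098, 0.995, -0.0]
wrist_force: [-1.9, -0.5, 4.5]
finger_gap: 0.0477
grip_force: 63.5
```

Seated on the floor (about 6 N). Pushing along the channel.

Emit:
jog_arm:
  rows:
    - [0.196, -0.0385, 0, 0, 0, 0]
    - [0.196, -0.0385, 0, 0, 0, 0]
    - [0.196, -0.0385, 0, 0, 0, 0]
    - [0.196, -0.0385, 0, 0, 0, 0]
    - [0.196, -0.0385, 0, 0, 0, 0]
    - [0.196, -0.0385, 0, 0, 0, 0]
    - [0.196, -0.0385, 0, 0, 0, 0]
    - [0.196, -0.0385, 0, 0, 0, 0]
    - [0, 0, 0, 0, 0, 0]
    - [0, 0, 0, 0, 0, 0]

```text
clock: 21.85
eef_pos: [0.5184, -0.1116, 0.0561]
ee_rot: [-0.0, 0.098, 0.995, 0.0]
wrist_force: [-4.8, 0.8, 9.7]
finger_gap: 0.0475
grip_force: 64.2
```

Emit:
jog_arm:
  rows:
    - [0.118, -0.023, 0, 0, 0, 0]
    - [0.118, -0.023, 0, 0, 0, 0]
    - [0, 0, 0, 0, 0, 0]
    - [0, 0, 0, 0, 0, 0]

```text
clock: 22.25
eef_pos: [0.5234, -0.1125, 0.0561]
ee_rot: [-0.001, 0.098, 0.995, 0.0]
wrist_force: [-5.4, 1.4, 11.7]
finger_gap: 0.0476
grip_force: 64.4
```

Emit:
jog_arm:
  rows:
    - [0.078, -0.0155, 0.016, 0, 0, 0]
    - [0.078, -0.0155, 0, 0, 0, 0]
    - [0, 0, 0, 0, 0, 0]
    - [0, 0, 0, 0, 0, 0]

```text
clock: 22.65
eef_pos: [0.5267, -0.1132, 0.0561]
ee_rot: [-0.002, 0.098, 0.995, 0.0]
wrist_force: [-7.8, 1.7, 11.0]
finger_gap: 0.0472
grip_force: 64.3
```

Emit:
jog_arm:
  rows:
    - [0.078, -0.0155, 0, 0, 0, 0]
    - [0.078, -0.0155, 0, 0, 0, 0]
    - [0, 0, 0, 0, 0, 0]
    - [0, 0, 0, 0, 0, 0]

```text
clock: 23.05
eef_pos: [0.5272, -0.1133, 0.0562]
ee_rot: [-0.005, 0.098, 0.995, 0.0]
wrist_force: [-15.2, 3.6, 19.2]
finger_gap: 0.0477
grip_force: 65.3
```

The plunger is touching, but the floor load is rising (19 N), so easing it up a little.

Emit:
jog_arm:
  rows:
    - [0, 0, 0.02, 0, 0, 0]
    - [0, 0, 0.02, 0, 0, 0]
    - [0, 0, 0, 0, 0, 0]
    - [0, 0, 0, 0, 0, 0]

```text
clock: 23.45
eef_pos: [0.5272, -0.1133, 0.0562]
ee_rot: [-0.005, 0.098, 0.995, 0.001]
wrist_force: [-13.2, 2.9, 12.5]
finger_gap: 0.0477
grip_force: 64.3
```

Emit:
jog_arm:
  rows:
    - [0, 0, 0.02, 0, 0, 0]
    - [0, 0, 0.02, 0, 0, 0]
    - [0.06, -0.0115, 0, 0, 0, 0]
    - [0.06, -0.0115, 0, 0, 0, 0]
    - [0, 0, 0, 0, 0, 0]
    - [0, 0, 0, 0, 0, 0]

```text
clock: 24.05
eef_pos: [0.5301, -0.1139, 0.0563]
ee_rot: [-0.006, 0.098, 0.995, 0.001]
wrist_force: [-11.1, 2.6, 7.5]
finger_gap: 0.0478
grip_force: 63.8
```

```bash
python3 - <<'E'
from edge import *
from scipy.spatial.transform import Rotation as R
s=wrist();st=get_state();e=np.array(st['eef_pos']);q=st['ee_rot'];M=R.from_quat([q[1],q[2],q[3],q[0]]).as_matrix()
print(e,'tilt axis z',M[:,2].round(4),st['wrist_force'],st['ft_torque'],st['clock'])
save(s,'w9');pickle.dump(s,open('w9.pkl','wb'))
for ss in [pickle.load(open('w8.pkl','rb')),s]:
    p,f=run([ss],[.506,-.109,-.195],[0,1,2,3,4,5,6,7]); print(p.round(4),f)
c,sn=np.cos(p[2]),np.sin(p[2]);w=e[:2]-p[:2];print('holder xy of TCP',c*w[0]+sn*w[1],-sn*w[0]+c*w[1])
for c in ('plunger','stops','bottle'):
    for k in cut_out(c,'wrist'):
        y,x=np.where(k['region']);print(c,k['score'],k['position'],x.min(),x.max(),y.min(),y.max())
E
```

```text
[ 0.53005676 -0.11389571  0.05625524] tilt axis z [-0.0111  0.0021 -0.9999] [-10.70139191   3.09982229   7.31083217] [ 0.47147518  2.42890589 -0.04149986] 24.1
[ 0.5064 -0.1092 -0.1931] 31.2655245316993
[ 0.5065 -0.1095 -0.2003] 28.36534518341646
holder xy of TCP 0.023933114104822167 0.0003629881394872532
plunger 0.7 [398.5, 157.2] 208 565 32 440
bottle 0.76 [39.9, 193.4] 0 106 128 273
bottle 0.63 [318.1, 340.4] 248 389 229 445
bottle 0.21 [514.4, 235.5] 470 560 200 267
```

Emit:
jog_arm:
  rows:
    - [0.05, -0.01, 0.01, -0.01, -0.04, 0]
    - [0.05, -0.01, 0.01, -0.01, -0.04, 0]
    - [0.05, -0.01, 0, 0, 0, 0]
    - [0, 0, 0, 0, 0, 0]
    - [0, 0, 0, 0, 0, 0]

```text
clock: 24.75
eef_pos: [0.5323, -0.1143, 0.0561]
ee_rot: [-0.001, 0.098, 0.995, -0.0]
wrist_force: [-13.6, 3.0, 7.1]
finger_gap: 0.0478
grip_force: 63.7
```

Emit:
jog_arm:
  rows:
    - [0.05, -0.01, 0.01, 0, 0, 0]
    - [0.05, -0.01, 0.01, 0, 0, 0]
    - [0.05, -0.01, 0, 0, 0, 0]
    - [0, 0, 0, 0, 0, 0]
    - [0, 0, 0, 0, 0, 0]

```text
clock: 25.25
eef_pos: [0.5357, -0.115, 0.0562]
ee_rot: [-0.002, 0.098, 0.995, -0.0]
wrist_force: [-13.0, 2.2, 5.4]
finger_gap: 0.0479
grip_force: 63.5
```

Emit:
jog_arm:
  rows:
    - [0.04, -0.008, 0, 0, -0.01, 0]
    - [0.04, -0.008, 0, 0, 0, 0]
    - [0, 0, 0, 0, 0, 0]
    - [0, 0, 0, 0, 0, 0]

```text
clock: 25.65
eef_pos: [0.5373, -0.1153, 0.0562]
ee_rot: [-0.002, 0.098, 0.995, -0.0]
wrist_force: [-14.2, 2.4, 6.4]
finger_gap: 0.0479
grip_force: 63.6
```

Emit:
jog_arm:
  rows:
    - [0.04, -0.008, 0, 0, -0.01, 0]
    - [0.04, -0.008, 0, 0, 0, 0]
    - [0, 0, 0, 0, 0, 0]
    - [0, 0, 0, 0, 0, 0]

```text
clock: 26.05
eef_pos: [0.5387, -0.1156, 0.0561]
ee_rot: [-0.002, 0.098, 0.995, 0.0]
wrist_force: [-15.8, 2.4, 8.8]
finger_gap: 0.0477
grip_force: 64.0
```

Emit:
jog_arm:
  rows:
    - [0.04, -0.008, 0.01, 0, -0.01, 0]
    - [0.04, -0.008, 0, 0, 0, 0]
    - [0, 0, 0, 0, 0, 0]
    - [0, 0, 0, 0, 0, 0]

```text
clock: 26.45
eef_pos: [0.5388, -0.1156, 0.0561]
ee_rot: [-0.003, 0.098, 0.995, 0.0]
wrist_force: [-19.8, 3.5, 11.1]
finger_gap: 0.0478
grip_force: 64.3
```

Emit:
jog_arm:
  rows:
    - [0.04, -0.008, 0.01, 0, -0.01, 0]
    - [0.04, -0.008, 0, 0, 0, 0]
    - [0, 0, 0, 0, 0, 0]
    - [0, 0, 0, 0, 0, 0]

```text
clock: 26.85
eef_pos: [0.5388, -0.1156, 0.0561]
ee_rot: [-0.004, 0.098, 0.995, 0.001]
wrist_force: [-24.4, 5.4, 13.9]
finger_gap: 0.0474
grip_force: 64.7
```

The position is fixed at x=0.5388 while the force rises, 11.8 mm after plunger contact and at holder x≈0.033, so the bottle is on the hard stops. Checking vial and hold, then handing in.

Emit:
jog_arm:
  rows:
    - [0, 0, 0, 0, 0, 0]
    - [0, 0, 0, 0, 0, 0]
    - [0, 0, 0, 0, 0, 0]
    - [0, 0, 0, 0, 0, 0]

```text
clock: 27.25
eef_pos: [0.5388, -0.1157, 0.0562]
ee_rot: [-0.004, 0.098, 0.995, 0.001]
wrist_force: [-24.2, 4.2, 14.1]
finger_gap: 0.0474
grip_force: 64.7
```

```bash
python3 - <<'E'
from h import *
s=snapshot('scene')
for k in cut_out('vial','scene'): print(k['score'],k['position'])
print(proj(s,[.5125,-.0235,.045]))
w=wrist()
for k in cut_out('vial','wrist'): print('w',k['score'],k['position'])
print(proj(w,[.5125,-.0235,.045]))
st=get_state();print(st['eef_pos'],st['wrist_force'],st['clock'])
E
```

```text
0.83 [194.1, 377.7]
0.71 [335.8, 257.0]
0.45 [255.0, 353.3]
[338.53669534 256.46319095]
w 0.61 [516.8, 212.4]
[520.02193917 213.86868506]
[ 0.53881641 -0.11566636  0.0561662 ] [-24.54342467   4.35313734  13.38939345] 27.45
```

The vial is still upright in the pocket and the bottle is holding steady at a 25 N push.

```bash
python3 -c "
from station import *
print(finish_job())"
```

```text
the job is handed in; nothing more can be done
None
```

The job is handed in at about 27 s of robot time: the vial stands released in the pocket, and the bottle is held against both hard stops with about 25 N; the hand-in returned no verdict.

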